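# Level a stone specimen with a toggle-clamp press

### The arm

A 6-joint arm with a two-finger parallel gripper is mounted at the origin on the work surface. World frame = base frame: x ahead of the robot, y to its left, z up, the work surface at z = 0. Lengths are in mm, angles in rad, forces in N, time in s.
With the tool pointing down it reaches from about 275 to 750 mm from the base axis. Payload 10.2 kg.
Tool frame: the origin (TCP) lies midway between the tips of the shut fingers; the grasp point (between the pads) lies 19 mm behind it; x points along the fingers, y is the direction in which the jaws open and shut, and the axes are right-handed (so a half turn about x gives the same grasp; the last joint's range is limited). The gripper opens to 85 mm and grips with 20 to 120 N. Pads are 22 mm wide; open, the fingers measure 114 mm over their backs; the gripper's body (76 mm by 85 mm) begins 54 mm behind the grasp point. The pads swing forward as they close: fully open they stand 13 mm farther back than shut.
Start: joints at [0.937, 0.313, 1.498, -0, 1.331, -0.223], TCP at [209.668, 481.322, 231.294] pointing down, gripper open.
Joint ranges: [-2.94, 2.94], [-0.97, 2.17], [0.19, 2.56], [-1.23, 4.37], [0.02, 3.11], [-2.88, 2.88]. Speed limits (rad/s): [2.39, 2.39, 3.01, 3.14, 3.14, 3.14].

### API

Orientations are given as a unit quaternion [w, x, y, z].
In Python, from rig import sense, capture, get_calibration, finish_job gives the robot as it stands.
- The arm moves only by the tool jog_arm, never from a script. Its argument "increments" is a list of rows, each an object of numbers: "rx", "ry", "rz": the turn, a rotation vector about the tool's x, y, z in rad; "x", "y", "z": the shift along the tool's x, y, z in mm; "hand": the finger opening in mm, from 0 to 85.4. A call has 1 to 5 rows; each row shifts and turns the commanded pose from where the row before left it, along the tool's axes as they then stand; what a row does not reach is not made up. A row lasts 1/8 s, in which the tool goes at most 62.5 mm and 10.7 degrees, less where a joint would pass 70% of its speed; a pose out of reach is approached as far as the arm can. A call with a gripper value outside its range is refused whole. The fingers move at their own pace and stop on an object; "force" is the grip in N (left out, the last holds). Time passes only in rows, so rows that do not move let the fingers close. It gives the time, the measured TCP pose, the force and the opening at its end, in the units of the state.
- sense(): the state, without advancing time (a new reading comes with each control period).
- capture(name): name is "scene" or "top"; returns the picture (384x512x3 uint8, red, green, blue); there is no depth.
- get_calibration(name): a dict with "camera_matrix" (3x3 intrinsics, pixels), "R" (3x3) and "t" (3): a world point X has camera coordinates R X + t. Camera axes: x right, y down, z forward; pixel columns grow to the right and rows downward; lengths in mm; the calibration is good to about 2 mm. A picture is of the moment at which its call begins. get_calibration takes no time and is no camera call.
- finish_job(): hands the job in, once; it reports no verdict.
The state is a dict: "time_s": time; "joints": joint angles; "dq": joint speeds; "tau": joint torques, N m; "eef_pos": TCP position; "ee_rot": TCP orientation; "force": force on the tool from outside, world axes, zero at the start; "wrist_torque": the same for the moment, N m; "grip_width": opening from 0.0 (shut) to 1.0 (fully open).
Only numpy, scipy, OpenCV 4.12 (cv2) and the standard library are available. Lean on these libraries where they do the work, as an engineer would, in place of code of your own. Each camera call takes 0.05 s, during which the arm holds its last target.

### The job

The round stone specimen in the levelling press still stands proud of its blue holder: swing the red handle over until the toggle clamp locks past centre with its rubber foot on the stone, let go so that the clamp holds by itself for a second, then swing the handle all the way back so the clamp stands fully open and the stone is left pressed flush in its holder. Do not touch the stone with the gripper, leave the things lying around the press where they are, and finish with the gripper off everything.

Things in the scene. Friction and masses are not known exactly. Their poses are not given: they have to be found in the camera images.
- press: Levelling press, bolted down. Aluminium base plate 250 x 120 x 12 mm; origin at the centre of its underside, z up, x from the handle end to the specimen end. Steel cheeks 39 mm wide over all, tops 94 mm high, carry the handle and, 35 mm nearer the stone, the steel clamp arm, nearly upright when open, which comes down nearly level on the stone as the handle closes. Both turn about the press's y axis.
- handle_hinge (a point): Pivot of the handle, at x = -85 mm, y = 0, z = 67 mm in the press frame. The handle swings about the press's y axis through this point.
- handle_grip (a point): Centre of the red cross bar at the handle's end: a cylinder 24 mm across, 44 mm long, along the press's y axis; its flat ends can be pinched from above, fingers closing along the press's y. It moves on a circle of 125 mm radius about handle_hinge; a 12 mm rod (18 mm in its red sleeve) joins them. The bar can turn between the fingers. Open, it has only bench under it.
- handle (a joint): Handle angle q, rad. 0 = open, laid back to the press's -x, 1.21 from upright; 1.21 = closed, upright at its stop. In the press frame the bar is at x = -85 - 125 sin(1.21 - q), z = 67 + 125 cos(1.21 - q) mm. Dead centre 1.13; beyond it the foot's spring holds the clamp shut. About 5 N at the bar near q = 1, 2 N or less elsewhere; left in mid-swing it may stay or sink either way.
- foot: Black rubber foot of the clamp arm, a disc 26 mm in diameter and 14 mm high on a sprung spindle; origin at the centre of its lower face. Locked, it presses the specimen with 5 to 6 N.
- specimen: Round brown stone puck, 50 mm in diameter and 20 mm high, loose on the sliding carrier inside the holder; origin at the centre of its underside. At the start its top stands 8 mm above the rim; pressed home it is flush and the stiff carrier keeps it there.
- specimen_top (a point): Centre of the specimen's top face.
- rim (a point): Centre of the mouth of the blue round holder (bore about 54 mm, outside 72 mm), level with its rim, 40 mm above the bench, at x = 60 mm, y = 0 in the press frame.
- tape_roll: Bystander: roll of brown tape lying flat, 84 mm across, 24 mm high; origin under its centre.
- rock: Bystander: grey-brown rock about 60 x 46 x 40 mm; origin under its centre.
- slide_box: Bystander: blue and white slide box 84 x 62 x 32 mm; origin under its centre.
- petri_dish: Bystander: clear closed dish 86 mm across, 14 mm high with a chip of stone on it; origin under its centre.
Not all that is in view belongs to the job. What is meant by the specimen is not yellow, and is the larger of those in its own colour.

How it is judged (in metres and radians):
On the way:
1. the clamp is locked past centre with its foot pressing the specimen, and the gripper has let go (value of joint handle above 1.16 rad and contact force between foot and specimen above 3 N and contact force between the fingers and anything else below 0.5 N), for 0.5 s.
At the end, for the whole second after the job is handed in: The handle is back within 0.15 rad of fully open and still, and the specimen lies level in its holder (within 0.06 rad, 5 mm of centre), its top flush with the rim to 2 mm (3 mm below at most) (value of joint handle below 0.15 rad and velocity of joint handle between -0.05 and 0.05 rad/s and z of specimen_top in the frame of rim between -0.003 and 0.002 m and horizontal distance between specimen_top and rim below 0.005 m and angle between specimen's own z axis and vertical below 0.06 rad and linear speed of specimen below 0.02 m/s); the robot touches nothing.
It fails at once if the gripper touches the specimen (contact force between any of the fingers, the arm and specimen above 1 N).
It fails at once if a bystander is moved more than 20 mm (distance of any of tape_roll, rock, slide_box, petri_dish from where it was at the start of the episode above 0.02 m).
It also fails if it takes over 51 s, if anything falls off the work surface, if the arm or the gripper's body presses on something with over 40 N, if the wrist force passes 120 N, or if a joint passes its speed limit or range.

## Working session

There is one attempt and no reset: what is moved stays moved. The work goes in short steps, Python scripts to look and compute and a tool call to move; the robot and the scene stay as the last step left them, time stands still between calls to the robot, and variables do not carry over. Pictures are saved under pics/ and viewed, and the job is handed in when it is done.

Besides the shell and the picture viewer there is one more tool, called after "Call:" as name([rows], argument=value, ...), one row to a line, values as JSON. jog_arm: Moves the arm, as the interface text tells. Its arguments: {"type":"object","properties":{"increments":{"type":"array","items":{"type":"object","properties":{"rx":{"type":"number"},"ry":{"type":"number"},"rz":{"type":"number"},"x":{"type":"number"},"y":{"type":"number"},"z":{"type":"number"},"hand":{"type":"number"}}}},"force":{"type":"number"}},"required":["increments"]}

```bash
mkdir -p pics; ls; python3 - <<'E'
from rig import *
import cv2
for n in("scene","top"):
    im=capture(n); cv2.imwrite(f"pics/{n}0.png",im[:,:,::-1])
    c=get_calibration(n); print(n,c)
print(sense())
E
```

```text
pics
scene {'camera_matrix': array([[349.81408651,   0.        , 260.99278763],
       [  0.        , 349.81408651, 189.07929073],
       [  0.        ,   0.        ,   1.        ]]), 'R': array([[-0.48545117,  0.87425648,  0.00357281],
       [ 0.66561822,  0.37224333, -0.64682863],
       [-0.56682408, -0.31162559, -0.76262701]]), 't': array([ 336.6912371 , -294.18034111, 1078.1082794 ])}
top {'camera_matrix': array([[475.11638688,   0.        , 245.48512611],
       [  0.        , 475.11638688, 185.4927062 ],
       [  0.        ,   0.        ,   1.        ]]), 'R': array([[ 0.01423089, -0.99989314, -0.0033443 ],
       [-0.988175  , -0.01355328, -0.15273011],
       [ 0.15266846,  0.00547823, -0.98826228]]), 't': array([ -45.87175604,  592.31315889, 1031.35648089])}
{'time_s': 0.1, 'joints': array([ 9.36579634e-01,  3.13396362e-01,  1.49835233e+00,  2.57276620e-05,
        1.33100883e+00, -2.23404772e-01]), 'dq': array([-1.29769566e-03, -3.39107174e-03, -6.30085982e-05, -2.13952937e-03,
       -8.09984324e-04, -1.89727298e-03]), 'tau': array([ 2.26147284e-03, -4.12901938e+01, -2.60145664e+01, -2.14323545e-04,
        2.99615953e-03, -1.83813967e-05]), 'eef_pos': array([209.53013641, 481.12741219, 230.79442691]), 'ee_rot': array([ 0.69206234,  0.14385597,  0.69242088, -0.14459773]), 'force': array([ 0.59304907,  0.74646732, -0.44899746]), 'wrist_torque': array([ 0.02189151, -0.06505212,  0.00827764]), 'grip_width': 1.0055024323374053}
```

View pics/scene0.png

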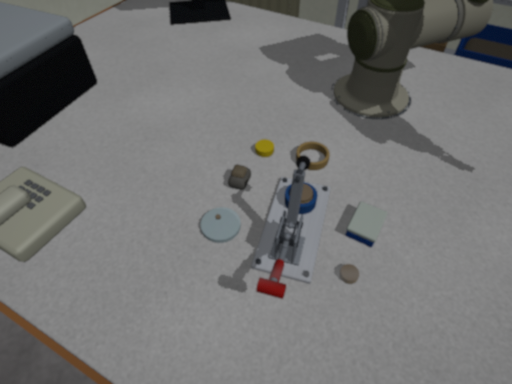

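View pics/top0.png

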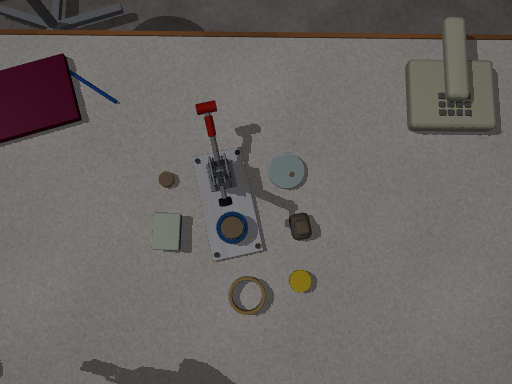

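The views agree. In top, the red bar is at about (206,108), the blue holder at (232,228), and the plate spans (195,155) to (262,255). The handle end lies away from the robot. In scene, the bar is at (271,287). Next I measure them.

```bash
cat > h.py <<'E'
import numpy as np, cv2
from rig import *
def ray(n,uv,z):
    c=get_calibration(n);d=c['R'].T@np.linalg.inv(c['camera_matrix'])@np.array([uv[0],uv[1],1.]);o=-c['R'].T@c['t']
    return o+d*(z-o[2])/d[2]
def proj(n,X):
    c=get_calibration(n);p=c['camera_matrix']@(c['R']@np.array(X)+c['t']);return p[:2]/p[2]
def tri(a,b):
    A=[];B=[]
    for n,uv in (("top",a),("scene",b)):
        c=get_calibration(n);P=c['camera_matrix']@np.c_[c['R'],c['t']]
        for i in(0,1):
            r=uv[i]*P[2]-P[i];A.append(r[:3]);B.append(-r[3])
    return np.linalg.lstsq(np.array(A),np.array(B),rcond=None)[0]
def blobs(im,lo,hi,mina=20):
    hsv=cv2.cvtColor(im,cv2.COLOR_RGB2HSV);m=cv2.inRange(hsv,np.array(lo),np.array(hi))
    n,l,s,c=cv2.connectedComponentsWithStats(m)
    return [(s[i,4],c[i].round(1),s[i,:4],l==i) for i in range(1,n) if s[i,4]>=mina]
E
python3 - <<'E'
from h import *
for n in("top","scene"):
    im=cv2.imread(f"pics/{n}0.png")[:,:,::-1].copy()
    for nm,lo,hi in(("red",(0,170,90),(6,255,255)),("blue",(100,120,40),(125,255,255))):
        for b in blobs(im,lo,hi): 
            print(n,nm,b[0],b[1],b[2])
            if nm=="blue":
                cs=cv2.findContours(b[3].astype(np.uint8),0,2)[0][0]; 
                if len(cs)>5: print(cv2.fitEllipse(cs), cv2.minEnclosingCircle(cs))
            else: print(cv2.minAreaRect(np.argwhere(b[3])[:,::-1].astype(np.float32)))
    cr=im[90:270,140:330] if n=="top" else im[140:310,190:390]
    cv2.imwrite(f"pics/{n}0c.png",cv2.resize(cr,None,fx=3.0,fy=3.0,interpolation=cv2.INTER_CUBIC)[:,:,::-1])
E
```

```text
top red 98 [205.1 105.8] [196 102  20   8]
((205.40394592285156, 105.77947998046875), (5.220466613769531, 19.229822158813477), 82.40535736083984)
top red 75 [208.5 126. ] [205 116   8  20]
((208.3654022216797, 125.8269271850586), (19.415496826171875, 3.9223227500915527), 78.69007110595703)
top blue 192 [92.5 86.5] [69 70 48 33]
((94.14170837402344, 87.61759948730469), (3.265328884124756, 73.47881317138672), 123.21253204345703) ((92.5, 85.5), 27.613502502441406)
top blue 337 [231.7 227.1] [216 212  32  32]
((231.82955932617188, 227.1064453125), (30.696086883544922, 31.068078994750977), 169.7676239013672) ((231.95274353027344, 227.15672302246094), 15.975113868713379)
scene red 38 [279.4 263.3] [276 260   7   7]
((279.0, 263.0), (6.0, 6.0), 90.0)
scene red 275 [271.6 287.8] [258 281  27  16]
((270.92706298828125, 287.1334533691406), (25.949926376342773, 11.51341438293457), 17.354022979736328)
scene blue 959 [488.1  44.4] [456  25  56  43]
((489.1162109375, 46.39746856689453), (36.89529800415039, 57.462799072265625), 92.57588195800781) ((486.33636474609375, 48.5), 30.83100700378418)
scene blue 64 [287.3 194.6] [285 186   6  20]
((287.3022155761719, 194.1011505126953), (4.029972076416016, 20.96506690979004), 7.119370937347412) ((288.5, 195.5), 9.617792129516602)
scene blue 165 [308.3 204. ] [299 187  18  26]
((307.7981872558594, 200.38702392578125), (13.11525821685791, 26.295486450195312), 19.78580665588379) ((305.5, 199.5), 14.089102745056152)
scene blue 112 [359.1 238.4] [346 232  27  14]
((359.05926513671875, 238.4112091064453), (3.765643358230591, 34.89455795288086), 114.1058349609375) ((359.0, 238.5), 13.756916999816895)
```

View pics/top0c.png

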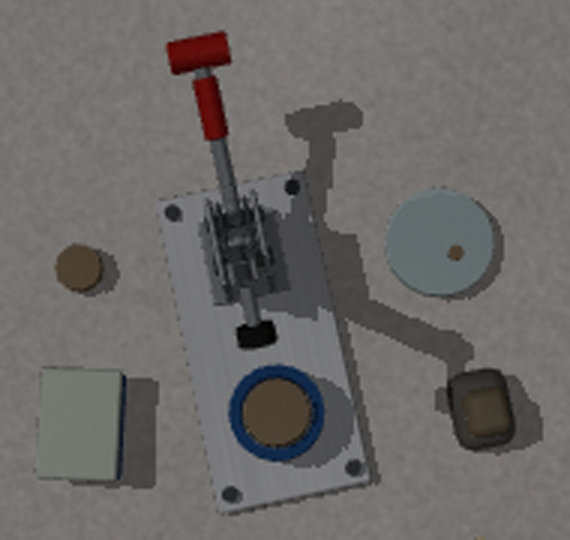

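View pics/scene0c.png

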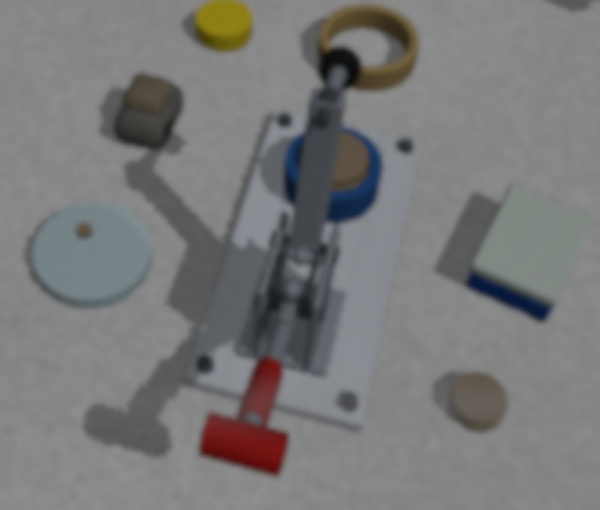

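```bash
python3 - <<'E'
from h import *
from scipy.optimize import least_squares
T=lambda u,v:np.array([u/3+140-.33,v/3+90-.33]); S=lambda u,v:np.array([u/3+190-.33,v/3+140-.33])
obs=[]
# plate corners press frame
L=dict(hl=(-125,60),hr=(-125,-60),sl=(125,60),sr=(125,-60))
def side(a): return a
# press x points to robot => press y points to world -y => image top right
for n,f,pts in(("top",T,{(-125,-60):(160,200),(-125,60):(305,172),(125,60):(370,487),(125,-60):(220,513)}),
 ("scene",S,{(-125,60):(188,383),(-125,-60):(362,427),(125,-60):(418,150),(125,60):(268,115)})):
    for k,v in pts.items(): obs.append((n,np.array([*k,12.]),f(*v)))
bar=np.array([-85-125*np.sin(1.21),0,67+125*np.cos(1.21)])
def W(p,X): c,s=np.cos(p[2]),np.sin(p[2]); return np.array([p[0]+c*X[0]-s*X[1],p[1]+s*X[0]+c*X[1],X[2]])
fun=lambda p:np.concatenate([proj(n,W(p,X))-uv for n,X,uv in obs])
for x in obs: print(x[0],x[1],ray(x[0],x[2],12).round(1))
r=least_squares(fun,[500,0,np.pi],loss='soft_l1');print(r.x,fun(r.x).round(1))
print("bar pred",W(r.x,bar), "rim",W(r.x,(60,0,40)),"hinge",W(r.x,(-85,0,67)))
print("rim meas top",ray("top",(231.8,227.1),40))
print("bar tri",tri((205.1,106.2),(271,287.3)), [proj(n,W(r.x,bar)) for n in("top","scene")])
d=r.x[2];print("dir",np.cos(d),np.sin(d))
E
```

```text
top [-125.  -60.   12.] [666.   87.5  12. ]
top [-125.   60.   12.] [690.1 -26.3  12. ]
top [125.  60.  12.] [444.7 -79.7  12. ]
top [125. -60.  12.] [423.5  34.2  12. ]
scene [-125.   60.   12.] [693.6 -19.3  12. ]
scene [-125.  -60.   12.] [666.6  91.9  12. ]
scene [125. -60.  12.] [435.1  36.8  12. ]
scene [125.  60.  12.] [459.3 -81.   12. ]
[558.71193636   4.79714881   3.37305361] [-1.9 -0.3 -0.5 -1.7  1.2 -2.7 -0.1  0.1 -2.6 -1.  -0.  -0.   1.  -3.7
  1.1 -2.5]
bar pred [755.27833957  51.12488901 111.12742515] rim [500.31199884  -8.96683674  40.        ] hinge [641.44518117  24.29612833  67.        ]
rim meas top [498.69101265  -8.14962299  40.        ]
bar tri [755.32843038  52.09659806 115.52249577] [array([205.80605114, 106.83531294]), array([270.63021599, 288.22968278])]
dir -0.973332291931817 -0.2293997591166044
```

```bash
cat >> h.py <<'E'
from scipy.spatial.transform import Rotation as Ro, Slerp
YAW=np.arctan2(-0.2294,-0.97333); PX=np.array([np.cos(YAW),np.sin(YAW),0]); PY=np.array([-np.sin(YAW),np.cos(YAW),0])
HINGE=np.array([641.0,24.5,67.])   # mean of fit and rim
def bar(q): return HINGE-PX*125*np.sin(1.21-q)+np.array([0,0,125*np.cos(1.21-q)])
def RT(t,s): # tool rotation, tilt t
    a=-np.cos(t)*np.array([0,0,1])-np.sin(t)*PX; y=s*PY; return Ro.from_matrix(np.c_[a,y,np.cross(a,y)])
def cur():
    st=sense();q=st['ee_rot'];return st['eef_pos'],Ro.from_quat([q[1],q[2],q[3],q[0]]),st
def rows(R0,p0,R1,p1,n):
    sl=Slerp([0,1],Ro.concatenate([R0,R1]));R,p=R0,p0
    for k in range(1,n+1):
        Rn=sl(k/n);pn=p0+(p1-p0)*k/n
        print("xyz",R.inv().apply(pn-p).round(1),"r",(R.inv()*Rn).as_rotvec().round(3));R,p=Rn,pn
E
python3 - <<'E'
from h import *
p,R,st=cur();print(R.as_matrix().round(3),PY)
for s in(1,-1):
    R1=RT(.35,s);print(s,(R.inv()*R1).as_rotvec(),(R.inv()*R1).magnitude())
s=1 if (R.inv()*RT(.35,1)).magnitude()<1.6 else -1
R1=RT(.35,s);a=R1.as_matrix()[:,0]
tg=bar(0)+a*(20-75);print(tg,p)
rows(R,p,R1,tg,15)
E
```

```text
[[-0.001  0.399  0.917]
 [-0.001  0.917 -0.399]
 [-1.    -0.001 -0.   ]] [ 0.2294005  -0.97333212  0.        ]
1 [2.46696389 0.14638452 0.43701812] 2.5096462078693342
-1 [-0.63545551 -0.33847156  0.11337516] 0.7288488399727304
[736.4766983   47.00249616 162.79292436] [209.53013641 481.12741219 230.79442691]
xyz [  4.5 -12.5  43.8] r [-0.042 -0.023  0.008]
xyz [  5.4 -14.4  43.1] r [-0.042 -0.023  0.008]
xyz [  6.3 -16.2  42.3] r [-0.042 -0.023  0.008]
xyz [  7.1 -18.1  41.4] r [-0.042 -0.023  0.008]
xyz [  7.9 -19.8  40.5] r [-0.042 -0.023  0.008]
xyz [  8.6 -21.6  39.4] r [-0.042 -0.023  0.008]
xyz [  9.3 -23.3  38.2] r [-0.042 -0.023  0.008]
xyz [ 10. -25.  37.] r [-0.042 -0.023  0.008]
xyz [ 10.6 -26.6  35.7] r [-0.042 -0.023  0.008]
xyz [ 11.2 -28.2  34.3] r [-0.042 -0.023  0.008]
xyz [ 11.7 -29.7  32.8] r [-0.042 -0.023  0.008]
xyz [ 12.2 -31.1  31.2] r [-0.042 -0.023  0.008]
xyz [ 12.7 -32.5  29.6] r [-0.042 -0.023  0.008]
xyz [ 13.1 -33.8  27.9] r [-0.042 -0.023  0.008]
xyz [ 13.4 -35.1  26.1] r [-0.042 -0.023  0.008]
```

Call:
jog_arm([
  {"x": 4.5,"y": -12.5,"z": 43.8,"rx": -0.042,"ry": -0.023,"rz": 0.008},
  {"x": 5.4,"y": -14.4,"z": 43.1,"rx": -0.042,"ry": -0.023,"rz": 0.008},
  {"x": 6.3,"y": -16.2,"z": 42.3,"rx": -0.042,"ry": -0.023,"rz": 0.008},
  {"x": 7.1,"y": -18.1,"z": 41.4,"rx": -0.042,"ry": -0.023,"rz": 0.008},
  {"x": 7.9,"y": -19.8,"z": 40.5,"rx": -0.042,"ry": -0.023,"rz": 0.008,"hand": 85},
], force=40)

```text
schema error: expected keys rx, ry, rz, x, y, z, hand
```

Call:
jog_arm([
  {"x": 8.6,"y": -21.6,"z": 39.4,"rx": -0.042,"ry": -0.023,"rz": 0.008},
  {"x": 9.3,"y": -23.3,"z": 38.2,"rx": -0.042,"ry": -0.023,"rz": 0.008},
  {"x": 10,"y": -25,"z": 37,"rx": -0.042,"ry": -0.023,"rz": 0.008},
  {"x": 10.6,"y": -26.6,"z": 35.7,"rx": -0.042,"ry": -0.023,"rz": 0.008},
  {"x": 11.2,"y": -28.2,"z": 34.3,"rx": -0.042,"ry": -0.023,"rz": 0.008},
])

```text
schema error: expected keys rx, ry, rz, x, y, z, hand
```

Call:
jog_arm([
  {"x": 11.7,"y": -29.7,"z": 32.8,"rx": -0.042,"ry": -0.023,"rz": 0.008},
  {"x": 12.2,"y": -31.1,"z": 31.2,"rx": -0.042,"ry": -0.023,"rz": 0.008},
  {"x": 12.7,"y": -32.5,"z": 29.6,"rx": -0.042,"ry": -0.023,"rz": 0.008},
  {"x": 13.1,"y": -33.8,"z": 27.9,"rx": -0.042,"ry": -0.023,"rz": 0.008},
  {},
])

```text
schema error: expected keys rx, ry, rz, x, y, z, hand
```

```bash
python3 - <<'E'
from h import *
p,R,st=cur();print(p,st['joints'],st['force'],st['grip_width'])
R1=RT(.35,-1);a=R1.as_matrix()[:,0]
tg=bar(0)+a*(20-75);print(tg)
rows(R,p,R1,tg,2)
for n in("scene","top"):
    im=capture(n); cv2.imwrite(f"pics/{n}1.png",im[:,:,::-1])
E
```

```text
[209.53013641 481.12741219 230.79442691] [ 9.36579634e-01  3.13396362e-01  1.49835233e+00  2.57276620e-05
  1.33100883e+00 -2.23404772e-01] [ 0.59304907  0.74646732 -0.44899746] 1.0055024323374053
[736.4766983   47.00249616 162.79292436]
xyz [ 34.  -93.7 328.2] r [-0.318 -0.169  0.057]
xyz [  77.2 -193.5  272.6] r [-0.318 -0.169  0.057]
```

All seven keys are required in every row, so nothing has moved yet. I'll resend in full.

Call:
jog_arm([
  {"x": 4.5,"y": -12.5,"z": 43.8,"rx": -0.042,"ry": -0.023,"rz": 0.008,"hand": 85},
  {"x": 5.4,"y": -14.4,"z": 43.1,"rx": -0.042,"ry": -0.023,"rz": 0.008,"hand": 85},
  {"x": 6.3,"y": -16.2,"z": 42.3,"rx": -0.042,"ry": -0.023,"rz": 0.008,"hand": 85},
  {"x": 7.1,"y": -18.1,"z": 41.4,"rx": -0.042,"ry": -0.023,"rz": 0.008,"hand": 85},
  {"x": 7.9,"y": -19.8,"z": 40.5,"rx": -0.042,"ry": -0.023,"rz": 0.008,"hand": 85},
], force=40)

```text
time_s: 0.82
eef_pos: [386.3, 335.5, 208.5]
ee_rot: [0.745, 0.076, 0.659, -0.065]
force: [1.4, -0.3, -1.2]
grip_width: 0.99
```

Call:
jog_arm([
  {"x": 8.6,"y": -21.6,"z": 39.4,"rx": -0.042,"ry": -0.023,"rz": 0.008,"hand": 85},
  {"x": 9.3,"y": -23.3,"z": 38.2,"rx": -0.042,"ry": -0.023,"rz": 0.008,"hand": 85},
  {"x": 10,"y": -25,"z": 37,"rx": -0.042,"ry": -0.023,"rz": 0.008,"hand": 85},
  {"x": 10.6,"y": -26.6,"z": 35.7,"rx": -0.042,"ry": -0.023,"rz": 0.008,"hand": 85},
  {"x": 11.2,"y": -28.2,"z": 34.3,"rx": -0.042,"ry": -0.023,"rz": 0.008,"hand": 85},
])

```text
time_s: 1.45
eef_pos: [561.8, 190.3, 186.0]
ee_rot: [0.787, 0.007, 0.617, 0.015]
force: [-0.1, 1.0, 0.5]
grip_width: 0.993
```

Call:
jog_arm([
  {"x": 11.7,"y": -29.7,"z": 32.8,"rx": -0.042,"ry": -0.023,"rz": 0.008,"hand": 85},
  {"x": 12.2,"y": -31.1,"z": 31.2,"rx": -0.042,"ry": -0.023,"rz": 0.008,"hand": 85},
  {"x": 12.7,"y": -32.5,"z": 29.6,"rx": -0.042,"ry": -0.023,"rz": 0.008,"hand": 85},
  {"x": 13.1,"y": -33.8,"z": 27.9,"rx": -0.042,"ry": -0.023,"rz": 0.008,"hand": 85},
  {"x": 0,"y": 0,"z": 0,"rx": 0,"ry": 0,"rz": 0,"hand": 85},
])

```text
time_s: 2.08
eef_pos: [701.9, 72.8, 166.9]
ee_rot: [0.811, -0.048, 0.578, 0.078]
force: [0.8, 1.0, -0.4]
grip_width: 0.993
```

```bash
python3 - <<'E'
from h import *
p,R,st=cur();print(p,st['joints'],st['force'],st['grip_width'])
R1=RT(.35,-1);a=R1.as_matrix()[:,0]
tg=bar(0)+a*(20-75);print(tg)
rows(R,p,R1,tg,2)
for n in("scene","top"):
    im=capture(n); cv2.imwrite(f"pics/{n}1.png",im[:,:,::-1])
E
```

```text
[701.93900345  72.78410021 166.86251192] [-0.10011522  0.5910671   1.28792938  0.12710762  0.94747089 -1.90886696] [ 0.82943628  0.96042021 -0.40119263] 0.9934863839795939
[736.4766983   47.00249616 162.79292436]
xyz [  6.5 -15.8  13.2] r [-0.025 -0.008  0.002]
xyz [  6.6 -16.2  12.8] r [-0.025 -0.008  0.002]
```

View pics/scene1.png

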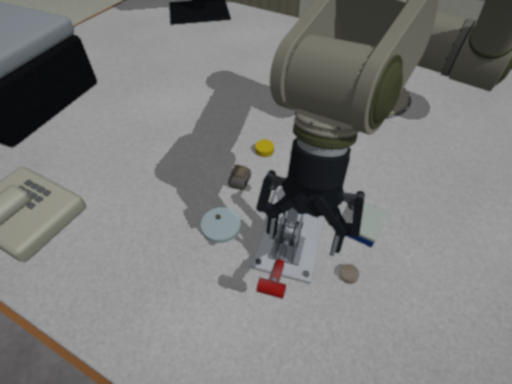

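View pics/top1.png

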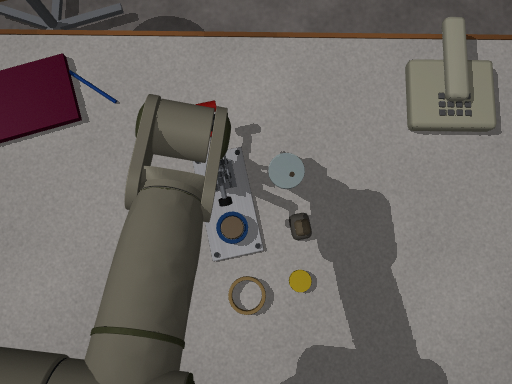

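Scene shows the open gripper at about (315,220), short of the bar at (271,288). Nothing is touched. I'll move to the pre-grasp pose, then descend along the tool axis.

Call:
jog_arm([
  {"x": 6.5,"y": -15.8,"z": 13.2,"rx": -0.025,"ry": -0.008,"rz": 0.002,"hand": 85},
  {"x": 6.6,"y": -16.2,"z": 12.8,"rx": -0.025,"ry": -0.008,"rz": 0.002,"hand": 85},
  {"x": 0,"y": 0,"z": 0,"rx": 0,"ry": 0,"rz": 0,"hand": 85},
  {"x": 0,"y": 0,"z": 0,"rx": 0,"ry": 0,"rz": 0,"hand": 85},
])

```text
time_s: 2.68
eef_pos: [734.8, 50.8, 164.6]
ee_rot: [0.814, -0.067, 0.569, 0.096]
force: [-0.2, -0.6, 0.1]
grip_width: 0.996
```

```bash
python3 - <<'E'
from h import *
p,R,st=cur();print(p,st['joints'],st['force'],st['grip_width'])
R1=RT(.35,-1);a=R1.as_matrix()[:,0]
rows(R,p,R1,bar(0)+a*20,3)
im=capture("scene");cv2.imwrite("pics/scene2.png",cv2.resize(im[130:330,180:400],None,fx=3,fy=3,interpolation=2)[:,:,::-1])
E
```

```text
[734.84634132  50.77223223 164.60806235] [-0.13305153  0.65506203  1.18964198  0.149958    0.9721266  -2.002112  ] [-0.16429789 -0.63880672  0.06205216] 0.9962920548219877
xyz [25.6 -1.4 -0. ] r [ 0.001  0.001 -0.   ]
xyz [25.7 -1.4 -0. ] r [ 0.001  0.001 -0.   ]
xyz [25.7 -1.4  0. ] r [ 0.001  0.001 -0.   ]
```

View pics/scene2.png

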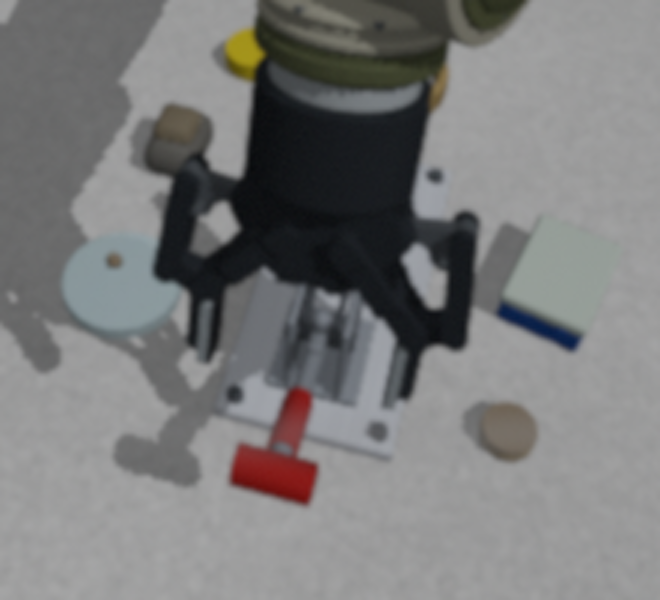

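The fingertips at crop (203,355) and (405,395) straddle the line to the bar at (274,473). Descending.

Call:
jog_arm([
  {"x": 25.6,"y": -1.4,"z": 0,"rx": 0,"ry": 0,"rz": 0,"hand": 85},
  {"x": 25.7,"y": -1.4,"z": 0,"rx": 0,"ry": 0,"rz": 0,"hand": 85},
  {"x": 25.7,"y": -1.4,"z": 0,"rx": 0,"ry": 0,"rz": 0,"hand": 85},
  {"x": 0,"y": 0,"z": 0,"rx": 0,"ry": 0,"rz": 0,"hand": 85},
])

```text
time_s: 3.22
eef_pos: [761.3, 52.4, 90.2]
ee_rot: [0.813, -0.067, 0.57, 0.096]
force: [-0.6, 0.5, 0.0]
grip_width: 0.995
```

```bash
python3 - <<'E'
from h import *
p,R,st=cur();print(p,st['joints'],st['force'],st['grip_width'])
R1=RT(.35,-1);a=R1.as_matrix()[:,0]
rows(R,p,R1,bar(0)+a*20,1)
for n,(u,v) in(("scene",(180,130)),("top",(120,50))):
  im=capture(n);cv2.imwrite(f"pics/{n}3.png",cv2.resize(im[v:v+200,u:u+220],None,fx=3,fy=3,interpolation=2)[:,:,::-1])
E
```

```text
[761.25942294  52.40139659  90.16988594] [-0.12529831  0.78767692  1.15512977  0.15766178  0.87730429 -2.01114562] [-0.61686848  0.50880178  0.02556091] 0.9951385251140458
xyz [-1.9  0.4  1.1] r [ 0.002 -0.001 -0.002]
```

View pics/scene3.png

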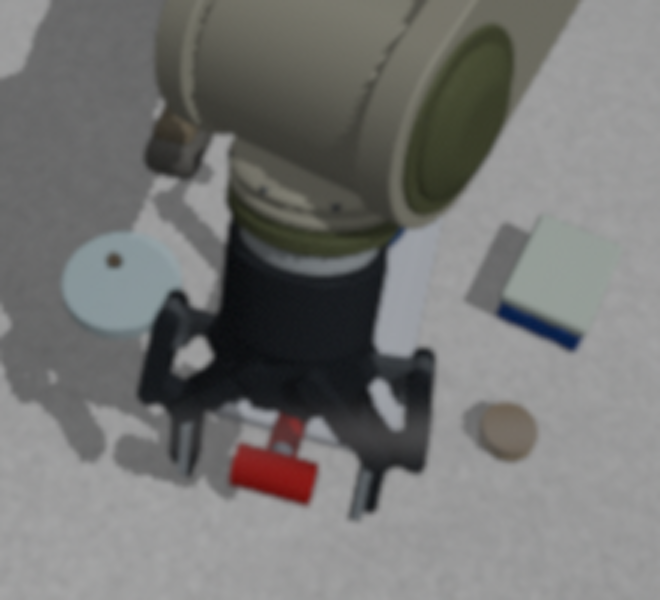

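View pics/top3.png

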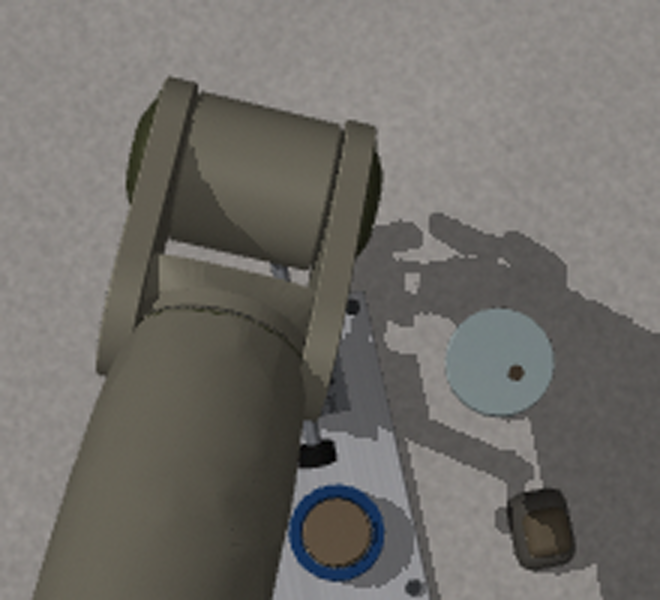

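The bar at crop (274,473) sits midway between the tips at (187,470) and (357,517). Closing on it.

Call:
jog_arm([
  {"x": 0,"y": 0,"z": 0,"rx": 0,"ry": 0,"rz": 0,"hand": 60},
  {"x": 0,"y": 0,"z": 0,"rx": 0,"ry": 0,"rz": 0,"hand": 38},
  {"x": 0,"y": 0,"z": 0,"rx": 0,"ry": 0,"rz": 0,"hand": 38},
  {"x": 0,"y": 0,"z": 0,"rx": 0,"ry": 0,"rz": 0,"hand": 38},
  {"x": 0,"y": 0,"z": 0,"rx": 0,"ry": 0,"rz": 0,"hand": 38},
], force=35)

```text
time_s: 3.95
eef_pos: [762.1, 52.8, 93.3]
ee_rot: [0.814, -0.066, 0.568, 0.096]
force: [-6.5, 4.5, 6.4]
grip_width: 0.506
```

```bash
python3 - <<'E'
from h import *
p,R,st=cur();print(p,st['force'],st['grip_width']*85.4)
im=capture("scene");u,v=180,130;cv2.imwrite(f"pics/scene4.png",cv2.resize(im[v:v+200,u:u+220],None,fx=3,fy=3,interpolation=2)[:,:,::-1])
E
```

```text
[762.09893307  52.78153483  93.34831811] [-6.51351281  4.45762374  6.38045962] 43.206058651461056
```

View pics/scene4.png

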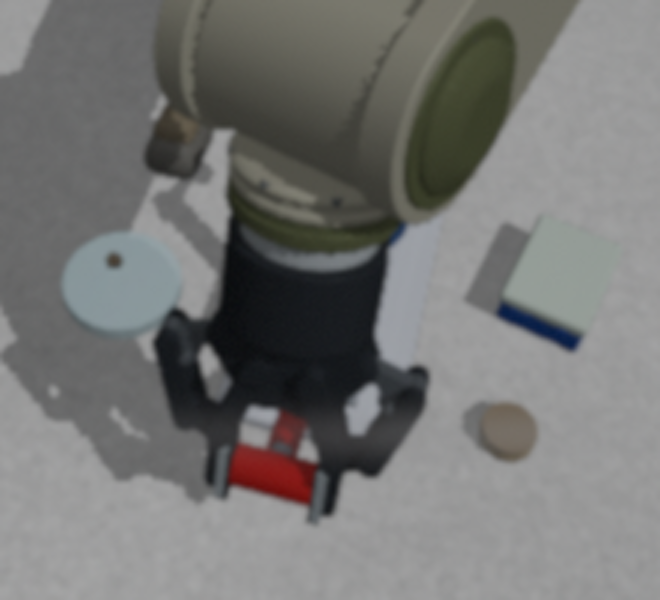

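Gripped at 43 mm opening with the pads on the bar ends. Computing the arc.

```bash
python3 - <<'E'
from h import *
p,R,st=cur()
qs=np.linspace(0,1.21,16)
for i in range(15): print(i,round(qs[i+1],3),R.inv().apply(bar(qs[i+1])-bar(qs[i])).round(1))
E
```

```text
0 0.081 [-10.1   0.   -0.5]
1 0.161 [-10.    0.   -1.3]
2 0.242 [-9.9  0.  -2.1]
3 0.323 [-9.7  0.  -2.9]
4 0.403 [-9.4  0.  -3.7]
5 0.484 [-9.1  0.  -4.4]
6 0.565 [-8.7  0.  -5.1]
7 0.645 [-8.2  0.  -5.8]
8 0.726 [-7.7  0.  -6.4]
9 0.807 [-7.2  0.  -7.1]
10 0.887 [-6.6  0.  -7.6]
11 0.968 [-6.   0.  -8.1]
12 1.049 [-5.3  0.  -8.6]
13 1.129 [-4.6  0.  -9. ]
14 1.21 [-3.9  0.  -9.3]
```

Call:
jog_arm([
  {"x": -10.1,"y": 0,"z": -0.5,"rx": 0,"ry": 0,"rz": 0,"hand": 38},
  {"x": -10,"y": 0,"z": -1.3,"rx": 0,"ry": 0,"rz": 0,"hand": 38},
  {"x": -9.9,"y": 0,"z": -2.1,"rx": 0,"ry": 0,"rz": 0,"hand": 38},
  {"x": -9.7,"y": 0,"z": -2.9,"rx": 0,"ry": 0,"rz": 0,"hand": 38},
  {"x": 0,"y": 0,"z": 0,"rx": 0,"ry": 0,"rz": 0,"hand": 38},
])

```text
time_s: 4.62
eef_pos: [741.8, 48.1, 127.3]
ee_rot: [0.814, -0.066, 0.569, 0.096]
force: [-2.4, 5.4, -2.6]
grip_width: 0.51
```

```bash
python3 - <<'E'
from h import *
p,R,st=cur();print(p,st['force'],st['grip_width']*85.4)
b=p-R.as_matrix()[:,0]*21-HINGE; print("bar rel",b, np.hypot(b@PX,b[2]),"q",1.21-np.arctan2(-b@PX,b[2]))
E
```

```text
[741.78334837  48.08232695 127.28708321] [-2.36558971  5.42600936 -2.63196792] 43.59570852274888
bar rel [93.77804693 21.88231741 80.01107164] 125.19937581399643 q 0.33249123079687115
```

Tracking well, with the radius at 125 mm. Continuing.

Call:
jog_arm([
  {"x": -9.4,"y": 0,"z": -3.7,"rx": 0,"ry": 0,"rz": 0,"hand": 38},
  {"x": -9.1,"y": 0,"z": -4.4,"rx": 0,"ry": 0,"rz": 0,"hand": 38},
  {"x": -8.7,"y": 0,"z": -5.1,"rx": 0,"ry": 0,"rz": 0,"hand": 38},
  {"x": -8.2,"y": 0,"z": -5.8,"rx": 0,"ry": 0,"rz": 0,"hand": 38},
  {"x": -7.7,"y": 0,"z": -6.4,"rx": 0,"ry": 0,"rz": 0,"hand": 38},
])

```text
time_s: 5.25
eef_pos: [704.4, 39.5, 158.4]
ee_rot: [0.814, -0.066, 0.569, 0.096]
force: [0.7, 7.0, -4.8]
grip_width: 0.507
```

Call:
jog_arm([
  {"x": -7.2,"y": 0,"z": -7.1,"rx": 0,"ry": 0,"rz": 0,"hand": 38},
  {"x": -6.6,"y": 0,"z": -7.6,"rx": 0,"ry": 0,"rz": 0,"hand": 38},
  {"x": -6,"y": 0,"z": -8.1,"rx": 0,"ry": 0,"rz": 0,"hand": 38},
  {"x": 0,"y": 0,"z": 0,"rx": 0,"ry": 0,"rz": 0,"hand": 38},
])

```text
time_s: 5.75
eef_pos: [676.8, 33.1, 169.4]
ee_rot: [0.814, -0.066, 0.569, 0.096]
force: [-0.3, 8.5, -1.8]
grip_width: 0.504
```

```bash
python3 - <<'E'
from h import *
p,R,st=cur();print(p,st['force'],st['grip_width']*85.4)
b=p-R.as_matrix()[:,0]*21-HINGE; print("bar rel",b, np.hypot(b@PX,b[2]),"q",1.21-np.arctan2(-b@PX,b[2]))
for n,(u,v) in(("scene",(180,130)),("top",(120,50))):
  im=capture(n);cv2.imwrite(f"pics/{n}5.png",cv2.resize(im[v:v+200,u:u+220],None,fx=3,fy=3,interpolation=2)[:,:,::-1])
E
```

```text
[676.81624887  33.09713678 169.38121798] [-0.29933136  8.49775699 -1.76514174] 43.07627721887966
bar rel [ 28.79432899   6.87933201 122.09775388] 125.63555195338718 q 0.9721245294869637
```

View pics/scene5.png

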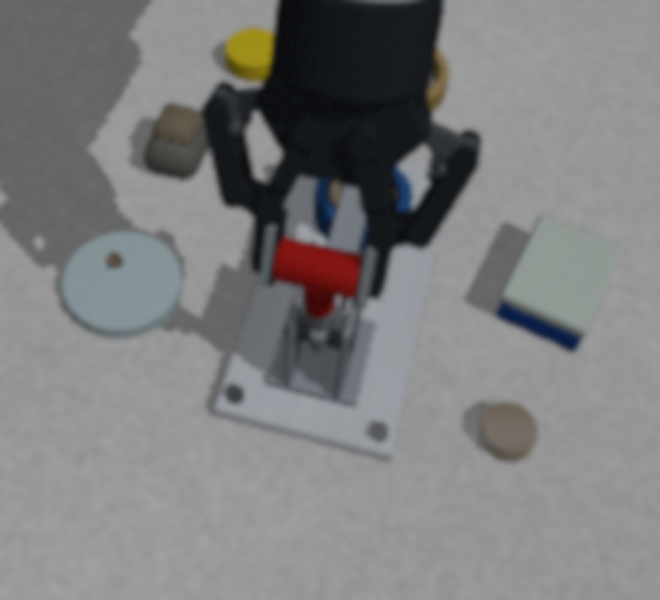

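Bar at crop (318,268), clamp arm nearly down, q≈0.97. Next the last stretch over centre to the stop, with a small lateral relief.

Call:
jog_arm([
  {"x": -5.3,"y": 0.5,"z": -8.6,"rx": 0,"ry": 0,"rz": 0,"hand": 38},
  {"x": -4.6,"y": 0.5,"z": -9,"rx": 0,"ry": 0,"rz": 0,"hand": 38},
  {"x": -3.9,"y": 0,"z": -9.3,"rx": 0,"ry": 0,"rz": 0,"hand": 38},
  {"x": -0.8,"y": 0,"z": -2.5,"rx": 0,"ry": 0,"rz": 0,"hand": 38},
  {"x": 0,"y": 0,"z": 0,"rx": 0,"ry": 0,"rz": 0,"hand": 38},
])

```text
time_s: 6.48
eef_pos: [645.4, 25.9, 173.3]
ee_rot: [0.814, -0.066, 0.568, 0.096]
force: [-0.6, 5.8, -0.2]
grip_width: 0.51
```

```bash
python3 - <<'E'
from h import *
p,R,st=cur();print(p,st['force'],st['grip_width']*85.4)
b=p-R.as_matrix()[:,0]*21-HINGE; print("bar rel",b, np.hypot(b@PX,b[2]),"q",1.21-np.arctan2(-b@PX,b[2]))
E
```

```text
[645.42141476  25.85139388 173.3273066 ] [-0.58447324  5.79269833 -0.17719124] 43.55704489028743
bar rel [ -2.62277898  -0.34272453 126.0379458 ] 126.06541295382401 q 1.2308752524671025
```

No stop reaction felt yet, so I'll push a few mm more until it shows.

Call:
jog_arm([
  {"x": -1,"y": 0.3,"z": -2.8,"rx": 0,"ry": 0,"rz": 0,"hand": 38},
  {"x": 0,"y": 0,"z": 0,"rx": 0,"ry": 0,"rz": 0,"hand": 38},
])

```text
time_s: 6.72
eef_pos: [642.6, 25.2, 173.3]
ee_rot: [0.815, -0.066, 0.568, 0.096]
force: [-2.0, 5.1, 0.5]
grip_width: 0.508
```

```bash
python3 - <<'E'
from h import *
p,R,st=cur();print(p,st['force'],st['force']@PX,st['grip_width']*85.4)
b=p-R.as_matrix()[:,0]*21-HINGE; print("bar rel",b, np.hypot(b@PX,b[2]),"q",1.21-np.arctan2(-b@PX,b[2]))
for n,(u,v) in(("scene",(180,130)),("top",(120,50))):
  im=capture(n);cv2.imwrite(f"pics/{n}6.png",cv2.resize(im[v:v+200,u:u+220],None,fx=3,fy=3,interpolation=2)[:,:,::-1])
E
```

```text
[642.64418797  25.23913005 173.32288563] [-1.95518433  5.13061148  0.53097522] 0.7260788738351744 43.39215474387456
bar rel [ -5.40606607  -0.94733436 126.03201437] 126.15106206854257 q 1.2534474417944934
```

View pics/scene6.png

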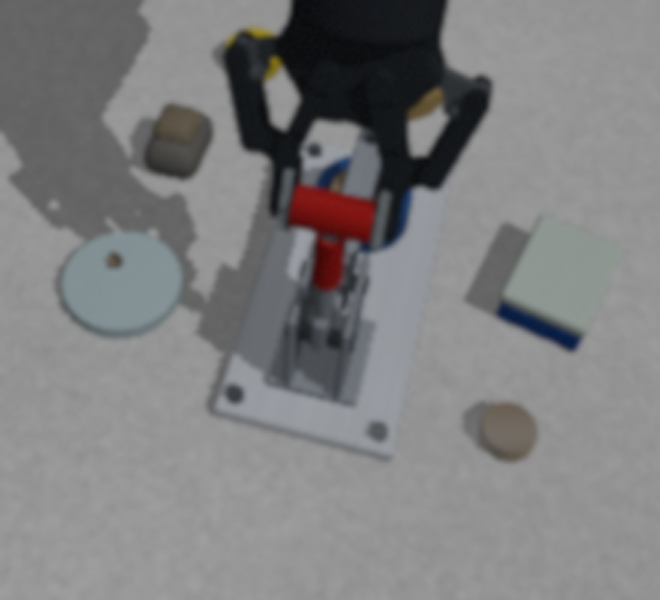

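Call:
jog_arm([
  {"x": -1,"y": 0.3,"z": -2.8,"rx": 0,"ry": 0,"rz": 0,"hand": 38},
  {"x": 0,"y": 0,"z": 0,"rx": 0,"ry": 0,"rz": 0,"hand": 38},
])

```text
time_s: 7.08
eef_pos: [640.5, 24.7, 173.3]
ee_rot: [0.815, -0.066, 0.567, 0.095]
force: [7.4, 6.7, -3.7]
grip_width: 0.506
```

```bash
python3 - <<'E'
from h import *
p,R,st=cur();print(p,st['force'],st['force']@PX,st['grip_width']*85.4)
im=cv2.cvtColor(capture("scene"),cv2.COLOR_RGB2RGBA)[:,:,:3].copy()
for b in blobs(im,(0,170,70),(6,255,255)): print(b[:3])
for q in(1.05,1.13,1.21):print(q,proj("scene",bar(q)))
E
```

```text
[640.53522957  24.73753304 173.27814135] [ 7.42644363  6.72562091 -3.66152416] -8.771256900288602 43.22088938836203
(np.int32(442), array([290.4, 203.5]), array([277, 191,  28,  35], dtype=int32))
1.05 [287.8569183  210.11520605]
1.13 [289.3062387  204.83822282]
1.21 [290.70298862 199.94077415]
```

The stop is felt (-8.8 N). Releasing and letting it sit.

Call:
jog_arm([
  {"x": 0,"y": 0,"z": 0,"rx": 0,"ry": 0,"rz": 0,"hand": 70},
  {"x": 0,"y": 0,"z": 0,"rx": 0,"ry": 0,"rz": 0,"hand": 80},
  {"x": 0,"y": 0,"z": 0,"rx": 0,"ry": 0,"rz": 0,"hand": 80},
  {"x": 0,"y": 0,"z": 0,"rx": 0,"ry": 0,"rz": 0,"hand": 80},
  {"x": 0,"y": 0,"z": 0,"rx": 0,"ry": 0,"rz": 0,"hand": 80},
])

```text
time_s: 7.75
eef_pos: [639.8, 24.1, 172.9]
ee_rot: [0.814, -0.067, 0.568, 0.095]
force: [0.8, -0.0, -1.2]
grip_width: 0.938
```

Call:
jog_arm([
  {"x": 0,"y": 0,"z": 0,"rx": 0,"ry": 0,"rz": 0,"hand": 80},
  {"x": 0,"y": 0,"z": 0,"rx": 0,"ry": 0,"rz": 0,"hand": 80},
  {"x": 0,"y": 0,"z": 0,"rx": 0,"ry": 0,"rz": 0,"hand": 80},
  {"x": 0,"y": 0,"z": 0,"rx": 0,"ry": 0,"rz": 0,"hand": 80},
  {"x": 0,"y": 0,"z": 0,"rx": 0,"ry": 0,"rz": 0,"hand": 80},
])

```text
time_s: 8.38
eef_pos: [639.8, 24.1, 172.9]
ee_rot: [0.814, -0.067, 0.568, 0.095]
force: [-0.5, 0.5, 0.7]
grip_width: 0.933
```

```bash
python3 - <<'E'
from h import *
p,R,st=cur();print(p,st['force'],st['force']@PX,st['grip_width']*85.4)
im=capture("scene")
for b in blobs(im,(0,170,70),(6,255,255)): print(b[:3])
u,v=180,130
cv2.imwrite("pics/scene7.png",cv2.resize(im[v:v+200,u:u+220],None,fx=3,fy=3,interpolation=2)[:,:,::-1])
E
```

```text
[639.82761361  24.1446725  172.93356013] [-0.53964529  0.49263559  0.68396283] 0.4122432458282247 79.70216283591948
(np.int32(325), array([290.9, 199.7]), array([278, 192,  27,  17], dtype=int32))
(np.int32(101), array([289.8, 216.7]), array([286, 209,   8,  16], dtype=int32))
```

View pics/scene7.png

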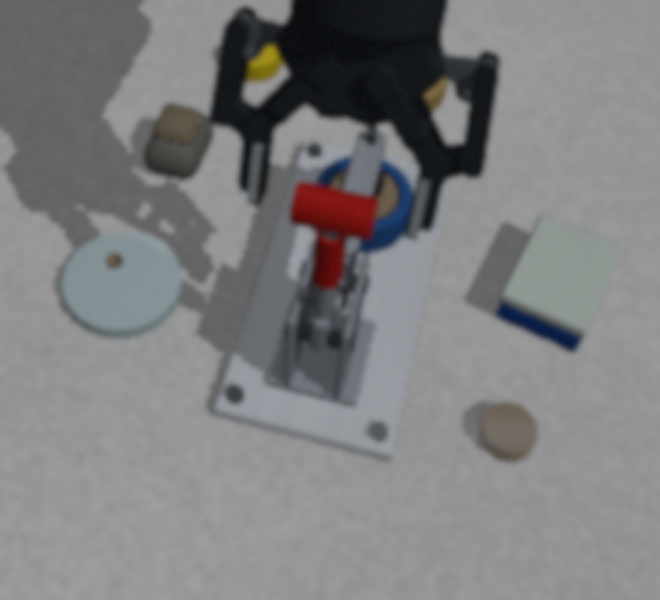

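Bar at pixel (290.9,199.7), predicted (290.7,199.9) for q=1.21. It is locked with the gripper clear. I'll hold a little longer and re-centre on the bar before regripping.

Call:
jog_arm([
  {"x": 0,"y": 0,"z": 0,"rx": 0,"ry": 0,"rz": 0,"hand": 80},
  {"x": 0,"y": 0,"z": 0,"rx": 0,"ry": 0,"rz": 0,"hand": 80},
  {"x": 0,"y": 0,"z": 0,"rx": 0,"ry": 0,"rz": 0,"hand": 80},
  {"x": 1.2,"y": 0,"z": 3,"rx": 0,"ry": 0,"rz": 0,"hand": 80},
  {"x": 0,"y": 0,"z": 0,"rx": 0,"ry": 0,"rz": 0,"hand": 80},
])

```text
time_s: 9.05
eef_pos: [643.2, 24.9, 172.8]
ee_rot: [0.814, -0.067, 0.568, 0.095]
force: [0.2, -0.3, 0.3]
grip_width: 0.937
```

```bash
python3 - <<'E'
from h import *
p,R,st=cur();a=R.as_matrix()[:,0];print(p)
print("tcp-12a",proj("scene",p-12*a), "ideal",proj("scene",bar(1.21)+9*a))
d=p-21*a-bar(1.21);print("off",R.inv().apply(d))
qs=np.linspace(1.21,0,16)
for i in range(15): print(i,round(qs[i+1],3),R.inv().apply(bar(qs[i+1])-bar(qs[i])).round(1))
im=capture("scene");u,v=250,160
cv2.imwrite("pics/scene8.png",cv2.resize(im[v:v+75,u:u+100],None,fx=7,fy=7,interpolation=2)[:,:,::-1])
E
```

```text
[643.18095077  24.92383937 172.82576323]
tcp-12a [290.57550838 202.07569907] ideal [289.92529045 204.64473349]
off [-2.23665979 -0.0795308  -4.52971089]
0 1.129 [ 3.9 -0.   9.3]
1 1.049 [ 4.6 -0.   9. ]
2 0.968 [ 5.3 -0.   8.6]
3 0.887 [ 6.  -0.   8.1]
4 0.807 [ 6.6 -0.   7.6]
5 0.726 [ 7.2 -0.   7.1]
6 0.645 [ 7.7 -0.   6.5]
7 0.565 [ 8.2 -0.   5.8]
8 0.484 [ 8.7 -0.   5.1]
9 0.403 [ 9.1 -0.   4.4]
10 0.323 [ 9.4 -0.   3.7]
11 0.242 [ 9.7 -0.   2.9]
12 0.161 [ 9.9 -0.   2.1]
13 0.081 [10.  -0.   1.3]
14 0.0 [10.1 -0.   0.5]
```

View pics/scene8.png

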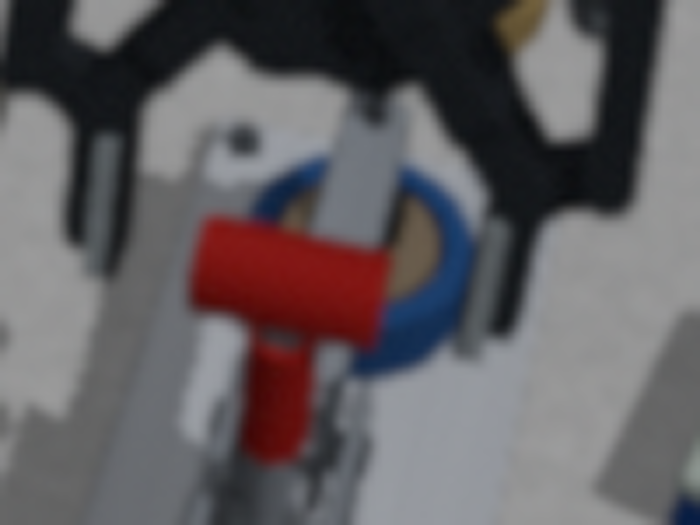

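The stone looks flush under the foot. The pad midpoint is slightly behind the bar, so I'll shift a little more, then regrip.

Call:
jog_arm([
  {"x": 2.5,"y": 0,"z": 4.5,"rx": 0,"ry": 0,"rz": 0,"hand": 80},
  {"x": 0,"y": 0,"z": 0,"rx": 0,"ry": 0,"rz": 0,"hand": 60},
  {"x": 0,"y": 0,"z": 0,"rx": 0,"ry": 0,"rz": 0,"hand": 38},
  {"x": 0,"y": 0,"z": 0,"rx": 0,"ry": 0,"rz": 0,"hand": 38},
  {"x": 0,"y": 0,"z": 0,"rx": 0,"ry": 0,"rz": 0,"hand": 38},
], force=40)

```text
time_s: 9.72
eef_pos: [647.7, 26.4, 172.2]
ee_rot: [0.814, -0.067, 0.569, 0.096]
force: [-3.6, 3.8, 2.1]
grip_width: 0.509
```

Call:
jog_arm([
  {"x": 0,"y": 0,"z": 0,"rx": 0,"ry": 0,"rz": 0,"hand": 38},
  {"x": 3.9,"y": 0,"z": 9.3,"rx": 0,"ry": 0,"rz": 0,"hand": 38},
  {"x": 4.6,"y": 0,"z": 9,"rx": 0,"ry": 0,"rz": 0,"hand": 38},
  {"x": 5.3,"y": 0,"z": 8.6,"rx": 0,"ry": 0,"rz": 0,"hand": 38},
  {"x": 0,"y": 0,"z": 0,"rx": 0,"ry": 0,"rz": 0,"hand": 38},
])

```text
time_s: 10.35
eef_pos: [677.8, 33.3, 168.3]
ee_rot: [0.815, -0.067, 0.568, 0.095]
force: [0.4, 4.9, 1.5]
grip_width: 0.504
```

```bash
python3 - <<'E'
from h import *
p,R,st=cur();print(p,st['force'],st['grip_width']*85.4)
im=capture("scene")
for b in blobs(im,(0,170,70),(6,255,255)): print(b[:3])
for q in(.9,.97,1.05,1.21):print(q,proj("scene",bar(q)))
E
```

```text
[677.77667895  33.33727552 168.28189826] [0.35629403 4.92088357 1.48011508] 43.00515964113634
(np.int32(373), array([286. , 215.9]), array([272, 207,  29,  19], dtype=int32))
0.9 [285.04453051 220.87922954]
0.97 [286.36820043 215.7292102 ]
1.05 [287.8569183  210.11520605]
1.21 [290.70298862 199.94077415]
```

Held, and the handle is back to q≈0.97. Continuing to open.

Call:
jog_arm([
  {"x": 6,"y": 0,"z": 8.1,"rx": 0,"ry": 0,"rz": 0,"hand": 38},
  {"x": 6.6,"y": 0,"z": 7.6,"rx": 0,"ry": 0,"rz": 0,"hand": 38},
  {"x": 7.2,"y": 0,"z": 7.1,"rx": 0,"ry": 0,"rz": 0,"hand": 38},
  {"x": 7.7,"y": 0,"z": 6.5,"rx": 0,"ry": 0,"rz": 0,"hand": 38},
  {"x": 8.2,"y": 0,"z": 5.8,"rx": 0,"ry": 0,"rz": 0,"hand": 38},
])

```text
time_s: 11.02
eef_pos: [721.5, 43.4, 147.0]
ee_rot: [0.814, -0.067, 0.568, 0.095]
force: [-4.2, 2.7, 4.8]
grip_width: 0.507
```

Call:
jog_arm([
  {"x": 8.7,"y": 0,"z": 5.1,"rx": 0,"ry": 0,"rz": 0,"hand": 38},
  {"x": 9.1,"y": 0,"z": 4.4,"rx": 0,"ry": 0,"rz": 0,"hand": 38},
  {"x": 9.4,"y": 0,"z": 3.7,"rx": 0,"ry": 0,"rz": 0,"hand": 38},
  {"x": 0,"y": 0,"z": 0,"rx": 0,"ry": 0,"rz": 0,"hand": 38},
])

```text
time_s: 11.52
eef_pos: [743.3, 48.5, 125.6]
ee_rot: [0.815, -0.067, 0.568, 0.095]
force: [-2.4, 2.6, 6.6]
grip_width: 0.506
```

```bash
python3 - <<'E'
from h import *
p,R,st=cur();print(p,st['force'],st['grip_width']*85.4)
b=p-R.as_matrix()[:,0]*21-HINGE; print("bar rel",b, np.hypot(b@PX,b[2]),"q",1.21-np.arctan2(-b@PX,b[2]))
E
```

```text
[743.29555     48.46784343 125.60369992] [-2.42854873  2.63250227  6.61107124] 43.20798527987379
bar rel [95.21355015 22.3098315  78.30385917] 125.27899626868923 q 0.3143810832109073
```

Call:
jog_arm([
  {"x": 9.7,"y": 0,"z": 2.9,"rx": 0,"ry": 0,"rz": 0,"hand": 38},
  {"x": 9.9,"y": 0,"z": 2.1,"rx": 0,"ry": 0,"rz": 0,"hand": 38},
  {"x": 10,"y": 0,"z": 1.3,"rx": 0,"ry": 0,"rz": 0,"hand": 38},
  {"x": 9,"y": 0,"z": 0.5,"rx": 0,"ry": 0,"rz": 0,"hand": 38},
  {"x": 0,"y": 0,"z": 0,"rx": 0,"ry": 0,"rz": 0,"hand": 38},
])

```text
time_s: 12.15
eef_pos: [762.7, 52.9, 91.3]
ee_rot: [0.815, -0.067, 0.567, 0.095]
force: [11.2, 3.2, -3.2]
grip_width: 0.504
```

```bash
python3 - <<'E'
from h import *
p,R,st=cur();print(p,st['force'],st['grip_width']*85.4)
b=p-R.as_matrix()[:,0]*21-HINGE; print("bar rel",b, np.hypot(b@PX,b[2]),"q",1.21-np.arctan2(-b@PX,b[2]))
im=capture("scene")
for b in blobs(im,(0,170,70),(6,255,255)): print(b[:3])
E
```

```text
[762.71636125  52.9091911   91.31419489] [11.19402676  3.2443942  -3.15786365] 43.042417312727444
bar rel [114.61499067  26.7522335   44.00746855] 125.6537738907873 q -0.002981828974277345
(np.int32(294), array([270.8, 286. ]), array([257, 279,  28,  16], dtype=int32))
```

q≈0. A small extra push to the open stop, then release.

Call:
jog_arm([
  {"x": 2.5,"y": 0,"z": -0.5,"rx": 0,"ry": 0,"rz": 0,"hand": 38},
  {"x": 0,"y": 0,"z": 0,"rx": 0,"ry": 0,"rz": 0,"hand": 38},
])

```text
time_s: 12.45
eef_pos: [763.2, 53.0, 89.9]
ee_rot: [0.816, -0.067, 0.567, 0.095]
force: [11.0, 4.3, 0.1]
grip_width: 0.503
```

Call:
jog_arm([
  {"x": 0,"y": 0,"z": 0,"rx": 0,"ry": 0,"rz": 0,"hand": 60},
  {"x": 0,"y": 0,"z": 0,"rx": 0,"ry": 0,"rz": 0,"hand": 85},
  {"x": 0,"y": 0,"z": 0,"rx": 0,"ry": 0,"rz": 0,"hand": 85},
  {"x": 0,"y": 0,"z": 0,"rx": 0,"ry": 0,"rz": 0,"hand": 85},
  {"x": 0,"y": 0,"z": 0,"rx": 0,"ry": 0,"rz": 0,"hand": 85},
])

```text
time_s: 13.08
eef_pos: [761.9, 53.0, 89.6]
ee_rot: [0.814, -0.067, 0.568, 0.095]
force: [0.6, 0.1, -0.1]
grip_width: 0.997
```

```bash
python3 - <<'E'
from h import *
p,R,st=cur();print(p,st['force'],st['grip_width']*85.4)
im=capture("scene")
for b in blobs(im,(0,170,90),(6,255,255)): print(b[:3])
u,v=180,130
cv2.imwrite("pics/scene9.png",cv2.resize(im[v:v+200,u:u+220],None,fx=3,fy=3,interpolation=2)[:,:,::-1])
E
```

```text
[761.85680978  53.02897243  89.565109  ] [ 0.60498652  0.13548863 -0.09688757] 85.1223723281025
(np.int32(284), array([271.6, 285.9]), array([258, 280,  27,  15], dtype=int32))
```

View pics/scene9.png

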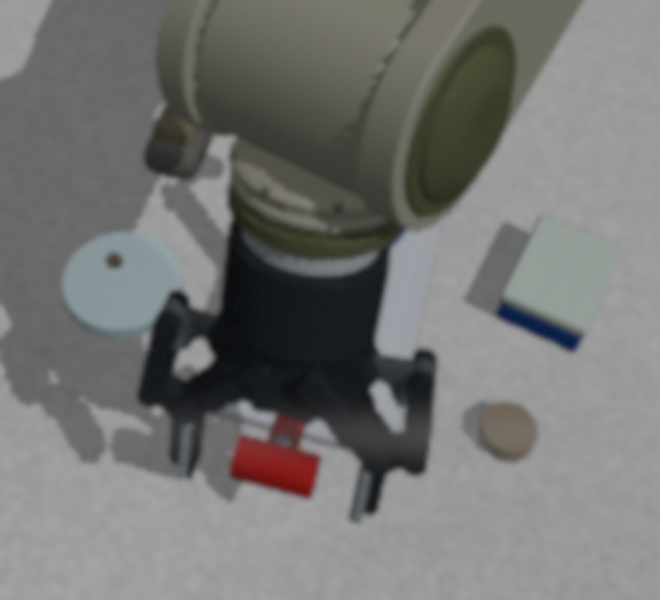

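Released. The bar is at v=285.9, against 287.8 at the start, so it is within a few hundredths of a rad of open. Backing off along the tool axis.

Call:
jog_arm([
  {"x": -20,"y": 0,"z": 0,"rx": 0,"ry": 0,"rz": 0,"hand": 85},
  {"x": -30,"y": 0,"z": 0,"rx": 0,"ry": 0,"rz": 0,"hand": 85},
  {"x": -35,"y": 0,"z": 0,"rx": 0,"ry": 0,"rz": 0,"hand": 85},
  {"x": -35,"y": 0,"z": 0,"rx": 0,"ry": 0,"rz": 0,"hand": 85},
  {"x": 0,"y": 0,"z": 0,"rx": 0,"ry": 0,"rz": 0,"hand": 85},
])

```text
time_s: 13.75
eef_pos: [722.1, 43.3, 207.4]
ee_rot: [0.816, -0.068, 0.566, 0.095]
force: [-0.3, -0.4, 0.7]
grip_width: 0.998
```

```bash
python3 - <<'E'
from h import *
p,R,st=cur();print(p,st['force'])
im=capture("scene")
for b in blobs(im,(0,170,90),(6,255,255)): print(b[:3])
for q in(0,.05,.1,.15):print(q,proj("scene",bar(q)))
E
```

```text
[722.07309722  43.26901374 207.37300942] [-0.34053752 -0.36110707  0.72491485]
(np.int32(45), array([279. , 262.1]), array([276, 259,   7,   7], dtype=int32))
(np.int32(240), array([272.1, 286.7]), array([258, 282,  27,  13], dtype=int32))
0 [270.8780012  288.05530427]
0.05 [271.35391291 285.08888552]
0.1 [271.8793505 281.9602855]
0.15 [272.45291898 278.67977656]
```

Call:
jog_arm([
  {"x": -10,"y": 40,"z": 0,"rx": 0,"ry": 0,"rz": 0,"hand": 85},
  {"x": -10,"y": 45,"z": 0,"rx": 0,"ry": 0,"rz": 0,"hand": 85},
  {"x": -5,"y": 50,"z": -15,"rx": 0,"ry": 0,"rz": 0,"hand": 85},
  {"x": -5,"y": 50,"z": -15,"rx": 0,"ry": 0,"rz": 0,"hand": 85},
  {"x": 0,"y": 50,"z": -20,"rx": 0,"ry": 0,"rz": 0,"hand": 85},
])

```text
time_s: 14.42
eef_pos: [610.4, 260.3, 212.6]
ee_rot: [0.814, -0.067, 0.569, 0.095]
force: [0.2, 0.3, 0.1]
grip_width: 0.998
```

Call:
jog_arm([
  {"x": 0,"y": 50,"z": -20,"rx": 0,"ry": 0,"rz": 0,"hand": 85},
  {"x": 0,"y": 50,"z": -20,"rx": 0,"ry": 0,"rz": 0,"hand": 85},
  {"x": 0,"y": 0,"z": 0,"rx": 0,"ry": 0,"rz": 0,"hand": 85},
  {"x": 0,"y": 0,"z": 0,"rx": 0,"ry": 0,"rz": 0,"hand": 85},
])

```text
time_s: 14.92
eef_pos: [552.0, 347.3, 198.8]
ee_rot: [0.814, -0.067, 0.569, 0.095]
force: [0.0, -0.7, -0.1]
grip_width: 0.998
```

```bash
python3 - <<'E'
from h import *
p,R,st=cur();print(p,st['force'],st['time_s'])
im=capture("scene")
for b in blobs(im,(0,170,90),(6,255,255)): print(b[:3])
u,v=190,140;cv2.imwrite("pics/scene10.png",cv2.resize(im[v:v+170,u:u+200],None,fx=3,fy=3,interpolation=2)[:,:,::-1])
im=capture("top");u,v=140,90
for b in blobs(im,(0,170,90),(6,255,255)): print(b[:3])
cv2.imwrite("pics/top10.png",cv2.resize(im[v:v+180,u:u+190],None,fx=3,fy=3,interpolation=2)[:,:,::-1])
E
```

```text
[551.97561328 347.28509562 198.7734987 ] [ 0.0088511  -0.74748457 -0.07946981] 14.925
(np.int32(45), array([279.3, 262.7]), array([276, 259,   7,   8], dtype=int32))
(np.int32(240), array([272.4, 286.4]), array([258, 281,  27,  14], dtype=int32))
(np.int32(118), array([205.4, 105.8]), array([196, 102,  20,   9], dtype=int32))
(np.int32(86), array([208.5, 126. ]), array([205, 116,   8,  21], dtype=int32))
```

View pics/scene10.png

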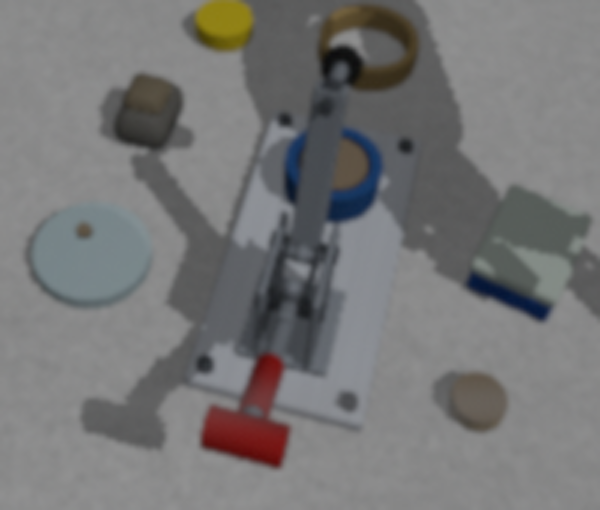

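View pics/top10.png

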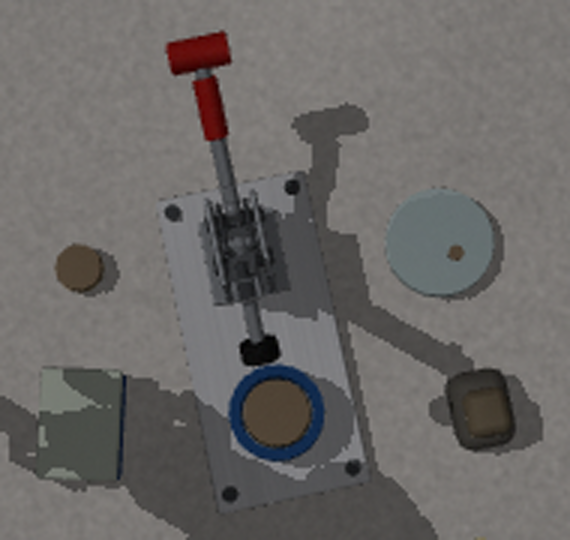

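The clamp is open, the stone sits inside the ring and the bystanders are in place. The bar is about 2 px higher than at the start, q≈0.04. I'll check for drift and stone height numerically.

Call:
jog_arm([
  {"x": 0,"y": 0,"z": 0,"rx": 0,"ry": 0,"rz": 0,"hand": 85},
  {"x": 0,"y": 0,"z": 0,"rx": 0,"ry": 0,"rz": 0,"hand": 85},
  {"x": 0,"y": 0,"z": 0,"rx": 0,"ry": 0,"rz": 0,"hand": 85},
  {"x": 0,"y": 0,"z": 0,"rx": 0,"ry": 0,"rz": 0,"hand": 85},
  {"x": 0,"y": 0,"z": 0,"rx": 0,"ry": 0,"rz": 0,"hand": 85},
])

```text
time_s: 15.65
eef_pos: [551.9, 347.6, 199.2]
ee_rot: [0.814, -0.067, 0.568, 0.095]
force: [0.7, -0.4, -0.2]
grip_width: 0.996
```

```bash
python3 - <<'E'
from h import *
ims={"start":[cv2.imread(f"pics/{n}0.png")[:,:,::-1].copy() for n in("scene","top")],"now":[capture("scene"),capture("top")]}
for k,(s,t) in ims.items():
    for b in blobs(s,(0,150,40),(8,255,255)): print(k,"scene red",b[:3])
    for b in blobs(t,(0,150,40),(8,255,255)): print(k,"top red",b[:3])
    hsv=cv2.cvtColor(t,cv2.COLOR_RGB2HSV)
    m=cv2.inRange(hsv,(8,60,30),(25,200,200));m2=np.zeros_like(m);m2[205:250,210:255]=m[205:250,210:255]
    c=max(cv2.findContours(m2,0,2)[0],key=cv2.contourArea);e=cv2.fitEllipse(c)
    print(k,"stone top",e,ray("top",e[0],40),cv2.contourArea(c))
    bl=[b for b in blobs(t,(100,120,25),(125,255,255),100) if 200<b[1][0]<260][0]
    c=max(cv2.findContours(bl[3].astype(np.uint8),0,2)[0],key=cv2.contourArea);print(k,"rim",cv2.fitEllipse(c))
    hs=cv2.cvtColor(s,cv2.COLOR_RGB2HSV);m=cv2.inRange(hs,(8,60,30),(25,200,200));m[:182]=0;m[215:]=0;m[:,:285]=0;m[:,322:]=0
    yx=np.argwhere(m);print(k,"scene stone centroid",yx.mean(0),len(yx),yx.min(0),yx.max(0))
for z in(40,48):
  X=ray("top",(231.8,227.1),40);X[2]=z;print(z,proj("top",X),proj("scene",X))
E
```

```text
start scene red (np.int32(58), array([278.7, 264.1]), array([275, 260,   8,   9], dtype=int32))
start scene red (np.int32(325), array([271. , 287.7]), array([258, 280,  27,  17], dtype=int32))
start top red (np.int32(202), array([205.7, 107.1]), array([196, 101,  21,  14], dtype=int32))
start top red (np.int32(153), array([209.7, 125.8]), array([204, 116,  12,  21], dtype=int32))
start stone top ((231.8602752685547, 227.1956329345703), (21.00065040588379, 21.640789031982422), 166.23809814453125) [498.4783516  -8.2890975  40.       ] 352.0
start rim ((231.82955932617188, 227.1064453125), (30.696086883544922, 31.068078994750977), 169.7676239013672)
start scene stone centroid [194.06504065 306.36585366] 123 [186 302] [202 311]
now scene red (np.int32(66), array([278.8, 263.5]), array([275, 259,   9,  10], dtype=int32))
now scene red (np.int32(305), array([271.6, 285.7]), array([258, 279,  27,  16], dtype=int32))
now top red (np.int32(206), array([205.7, 107.2]), array([196, 101,  21,  14], dtype=int32))
now top red (np.int32(151), array([209.7, 125.8]), array([204, 116,  12,  21], dtype=int32))
now stone top ((231.90414428710938, 227.21615600585938), (20.862220764160156, 21.669479370117188), 165.44467163085938) [498.43368995  -8.38855519  40.        ] 346.5
now rim ((231.85072326660156, 227.1249237060547), (30.716079711914062, 31.09968376159668), 162.43801879882812)
now scene stone centroid [194.75       306.28846154] 104 [187 302] [201 311]
40 [231.8 227.1] [300.92959706 193.11343849]
48 [231.68593746 226.86267644] [301.26275056 190.76826904]
```

```bash
python3 - <<'E'
from h import *
a=cv2.imread("pics/scene0.png");b=capture("scene")[:,:,::-1]
for b2 in blobs(b[:,:,::-1].copy(),(0,170,90),(6,255,255)): print(b2[:3])
f=lambda i:cv2.convertScaleAbs(cv2.resize(i[175:225,275:330],None,fx=7,fy=7,interpolation=2),alpha=1.4)
cv2.imwrite("pics/cmp.png",np.hstack([f(a),f(b)]))
E
```

```text
(np.int32(46), array([279.4, 262.7]), array([276, 259,   8,   8], dtype=int32))
(np.int32(238), array([272.5, 286.5]), array([258, 281,  27,  14], dtype=int32))
```

View pics/cmp.png

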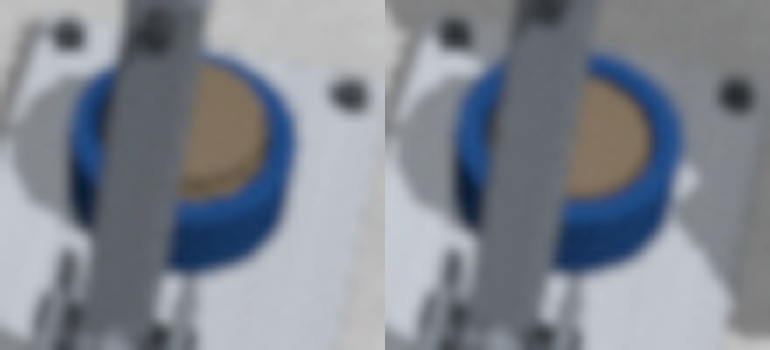

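The left half (start) shows the stone's side wall standing proud. The right half (now) shows it flush, with no side wall visible and an even blue rim around it. The handle is still: bar at v=286.5, against 286.4 a moment ago. Handing in.

```bash
python3 -c "
from rig import *
print(finish_job())"
```

```text
the job is handed in; nothing more can be done
None
```

I swung the red handle over centre to its stop and let go, and the clamp held by itself for about 1.5 s. Then I regripped the handle, swung it back open and moved the gripper clear. The job was handed in at about 16 s; no verdict is reported.

- **Locked:** with the gripper open, the bar was at pixel (290.9, 199.7). The predicted position for the closed stop (q = 1.21) is (290.7, 199.9). I had no direct reading of the foot's force on the stone.
- **Open:** the handle rests about 2 px higher than at the start, roughly 0.03–0.04 rad from fully open, so it did not return exactly. That is inside the 0.15 rad limit, and it did not move between the last pictures.
- **Stone:** it now looks flush. Its side wall, visible at the start, is gone, and it is centred to about 0.1 px against the rim in the top view. My pixel count of the stone's height in the scene view was too weak to confirm this on its own, so flushness rests on comparing the before and after pictures.
- **Surroundings:** by eye, the bystanders are where they were, and the tool force was near zero.
- **Misses on the way:** the first move calls were refused because rows need all seven keys; nothing moved. Near the closed stop the tool position overread the handle angle (1.25), so I judged that point by the stop force and the image instead.

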